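# Index the five-sided core to its next flat

## Robot

A 6-joint arm with a two-finger parallel gripper is mounted at the origin on a cart in front of the work surface, level with it; the furniture and walls round the work are solid. World frame = base frame: x ahead of the robot, y to its left, z up, the work surface at z = 0. Lengths are in mm, angles in rad, forces in N, time in s.
With the tool pointing down it reaches from about 275 to 850 mm from the base axis. Payload 5.2 kg.
Tool frame: the origin (TCP) lies midway between the tips of the shut fingers; the grasp point (between the pads) lies 19 mm behind it; z points along the fingers, x is the direction in which the jaws open and shut, and the axes are right-handed (so a half turn about z gives the same grasp; the last joint's range is limited). The gripper opens to 85 mm and grips with 20 to 120 N. Pads are 22 mm wide; open, the fingers measure 114 mm over their backs; the gripper's body (76 mm by 85 mm) begins 54 mm behind the grasp point. The pads swing forward as they close: fully open they stand 13 mm farther back than shut.
Start: joints at [-1.326, 0.259, 1.535, -0, 1.348, -0.203], TCP at [238.161, -495.766, 203.71] pointing down, gripper open.
Joint ranges: [-3.14, 3.14], [-0.91, 2.08], [0.19, 2.58], [-1.22, 4.36], [0.22, 2.71], [-3.12, 3.12]. Speed limits (rad/s): [2.57, 2.57, 3.14, 3.14, 3.14, 3.14].

## Interface

Orientations are given as a rotation vector (axis times angle).
In Python, from plant import env, eyes gives the robot as it stands.
- The arm moves only by the tool send_rows, never from a script. Its argument "deltas" is a list of rows, each a list of 2 entries, a list of its own where there are three numbers: the shift along the tool's x, y, z in mm, then the turn, a rotation vector about the tool's x, y, z in rad. In form: [[[tx, ty, tz], [rx, ry, rz]], ...]. A call has 1 to 20 rows; each row is the pose to reach, as a shift and turn from the pose measured when the call began, along the tool's axes at that moment; what a row does not reach only later rows make up. A row lasts 1/12 s, in which the tool goes at most 41.7 mm and 7.16 degrees, less where a joint would pass 70% of its speed; a pose out of reach is approached as far as the arm can. A call with a gripper value outside its range is refused whole. "hand" is the opening, from 0 (shut) to 1 (fully open), set as the call begins (left out, the last holds). The fingers move at their own pace and stop on an object; "grip_force" is the grip in N (left out, the last holds). Time passes only in rows, so rows that repeat a pose let the fingers close. It gives the time, the measured TCP pose, the force and the opening at its end, in the units of the state.
- env.sense(): the state, without advancing time (a new reading comes with each control period).
- eyes.capture(name): name is "scene" or "side" or "wrist"; returns a dict with "color" (400x640x3 uint8, red, green, blue), "mtx" (3x3 intrinsics, pixels), "k1" (the pictures are not rectified: a ray, as slopes to the right and down, at radius r is drawn at 1 + k1 r^2 times it, then the intrinsics apply), "pose" (4x4, takes a point from camera to world coordinates); the wrist camera has in their place "T_tool_cam" (4x4, takes a point from camera to tool coordinates, whose origin is the TCP and whose axes are the tool frame's). Camera axes: x right, y down, z forward; pixel columns grow to the right and rows downward; lengths in mm; the calibration is good to about 2 mm. A picture is of the moment at which its call begins: read the wrist's pose just before it. There is no depth.
- env.close_job(): hands the job in, once; it reports no verdict.
The state is a dict: "time_s": time; "joint_positions": joint angles; "joint_velocities": joint speeds; "joint_efforts": joint torques, N m; "ee_pos": TCP position; "ee_rot": TCP orientation; "ft_force": force on the tool from outside, world axes, zero at the start; "wrist_torque": the same for the moment, N m; "gripper_width": finger opening in mm.
Only numpy, scipy, OpenCV 4.12 (cv2) and the standard library are available. Lean on these libraries where they do the work, as an engineer would, in place of code of your own. Each camera call takes 0.05 s, during which the arm holds its last target.

## Task

Two click-stop index heads stand on the bench, one holding a five-sided core and one holding a round core. Bring the next flat of the five-sided core round for polishing: turn its black wing grip exactly three clicks clockwise, seen from above, without running on into the fourth click, and let go. Leave the head with the round core on its stop.

Things in the scene. Friction and masses are not known exactly. Their poses are not given: they have to be found in the camera images.
- five_sided_index (a joint): Turn of the head with the five-sided aluminium core (flats 25 mm from the axis), rad, about a vertical axis: 0 at the start, grows clockwise from above. A sprung ball on a notched wheel gives 15 stops a turn, a click each 24 degrees (0.419 rad); three clicks are 72 degrees (1.257 rad), one flat. Passing a click takes up to 0.1 N m; let go between clicks, it snaps to the nearer stop.
- five_sided_index_grip (a point): Point on that head's vertical axis, in its black wing grip, 80 mm above the bench: the height to grip. Turns with the grip: x along the wing (46 mm, white dot at the +x end), y across it (12 mm), z up. The wing stands 58 to 90 mm above the bench; below it a 28 mm wide washer (top at 53 mm) and the core (top at 50 mm). Nothing of the head is higher.
- round_index (a joint): Turn of the other, otherwise equal index head, which holds a round grooved core (56 mm across), rad; 0 at the start, grows clockwise, same click stops. To be left alone.
- round_index_grip (a point): The same point in the equal wing grip of the head with the round core, 80 mm above the bench. Both heads have bolted-down steel base plates 120 x 92 x 12 mm.

How it is judged (in metres and radians):
At the end, for the whole second after the job is handed in: The head with the five-sided core is at rest on the third click clockwise from its start (72 degrees, within 10 degrees), and the head with the round core is on its starting stop (within 10 degrees) (value of joint five_sided_index between 1.08 and 1.43 rad and velocity of joint five_sided_index between -0.1 and 0.1 rad/s and value of joint round_index between -0.17 and 0.17 rad); the robot touches nothing.
It fails at once if the five-sided core is turned on into the fourth click (more than 90 degrees) (value of joint five_sided_index above 1.571 rad).
It fails at once if the head with the round core is turned off its stop (more than 12 degrees either way) (value of joint round_index above 0.21 rad or value of joint round_index below -0.21 rad).
It also fails if it takes over 32 s, if anything falls off the work surface, if the arm or the gripper's body presses on something with over 40 N, if the wrist force passes 120 N, or if a joint passes its speed limit or range.

## Working session

There is one attempt and no reset: what is moved stays moved. The work goes in short steps, Python scripts to look and compute and a tool call to move; the robot and the scene stay as the last step left them, time stands still between calls to the robot, and variables do not carry over. Pictures are saved under pics/ and viewed, and the job is handed in when it is done.

Besides the shell and the picture viewer there is one more tool, called by a JSON object that holds its "api" and its "payload", one argument or row to a line. send_rows: Moves the arm, as the interface text tells. Its arguments: {"type":"object","properties":{"deltas":{"type":"array"},"hand":{"type":"number"},"grip_force":{"type":"number"}},"required":["deltas"]}

```bash
mkdir -p pics; ls; python3 - <<'E'
from plant import env, eyes
import cv2
s=env.sense();print(s)
for n in("scene","side","wrist"):
    c=eyes.capture(n);cv2.imwrite(f"pics/{n}0.png",c["color"][:,:,::-1]);print(n,c["mtx"].tolist(),c["k1"],c.get("pose",c.get("T_tool_cam")))
E
```

```text
pics
{'time_s': 0.0, 'joint_positions': array([-1.32581082e+00,  2.59355634e-01,  1.53609749e+00, -1.06324337e-06,
        1.34802473e+00, -2.02815815e-01]), 'joint_velocities': array([ 0.00033563,  0.00069722,  0.00078144,  0.0012867 , -0.00015442,
       -0.00160675]), 'joint_efforts': array([ 1.94217777e-03, -4.46024179e+01, -2.90564811e+01, -3.15981890e-05,
        1.16522895e-02, -1.21735454e-05]), 'ee_pos': array([ 238.00753489, -495.17647342,  202.86217959]), 'ee_rot': array([-2.65812436e+00,  1.67205976e+00,  2.13785550e-03]), 'ft_force': array([ 0.60168739, -0.52965933, -0.75715214]), 'wrist_torque': array([-0.03355099, -0.05126251, -0.06276793]), 'gripper_width': 85.19010758943936}
scene [[401.43237088438576, 0.0, 322.34739361454615], [0.0, 401.43237088438576, 203.776035120126], [0.0, 0.0, 1.0]] -0.09209848821563638 [[-8.52598236e-01 -2.24394762e-01  4.71935630e-01  1.88527957e+02]
 [-5.22565704e-01  3.64117020e-01 -7.70937015e-01  5.75422962e+02]
 [ 1.15443280e-03 -9.03916913e-01 -4.27706536e-01  4.52128485e+02]
 [ 0.00000000e+00  0.00000000e+00  0.00000000e+00  1.00000000e+00]]
side [[385.40668460882307, 0.0, 315.9932121472409], [0.0, 385.40668460882307, 203.82389308129606], [0.0, 0.0, 1.0]] -0.046014476322405455 [[-9.52052633e-01 -1.54819366e-01  2.63868809e-01  3.69254991e+02]
 [-3.05099724e-01  4.16812251e-01 -8.56260303e-01  6.45050796e+02]
 [ 2.25819246e-02 -8.95711176e-01 -4.44062547e-01  4.63000863e+02]
 [ 0.00000000e+00  0.00000000e+00  0.00000000e+00  1.00000000e+00]]
wrist [[307.53109894473846, 0.0, 318.3908928917107], [0.0, 307.53109894473846, 200.51675146555203], [0.0, 0.0, 1.0]] -0.041793516732011 [[ 9.99999899e-01 -2.62369019e-04  3.64657608e-04 -1.54769820e+00]
 [ 1.33118698e-04  9.48335106e-01  3.17270404e-01 -8.21187241e+01]
 [-4.29059536e-04 -3.17270323e-01  9.48335045e-01 -1.69611986e+02]
 [ 0.00000000e+00  0.00000000e+00  0.00000000e+00  1.00000000e+00]]
```

View pics/scene0.png

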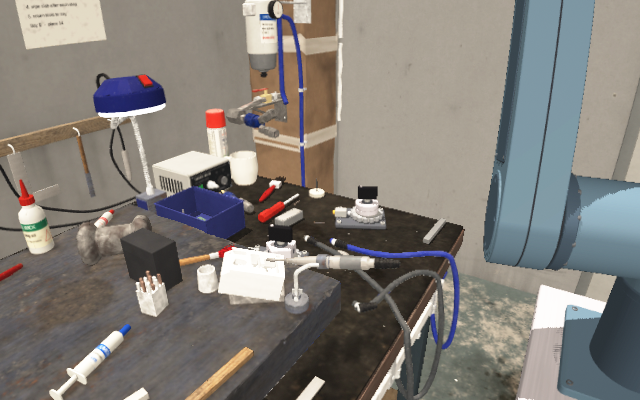

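View pics/side0.png

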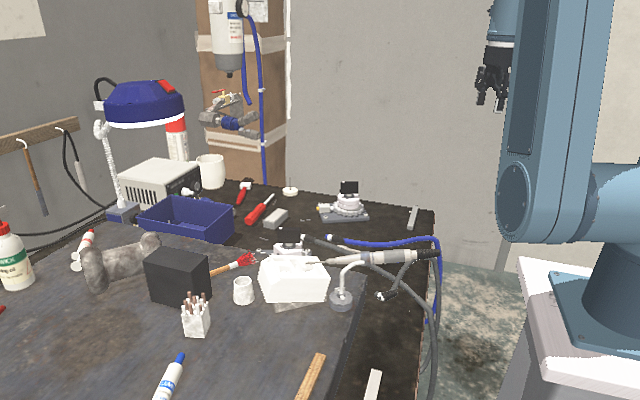

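View pics/wrist0.png

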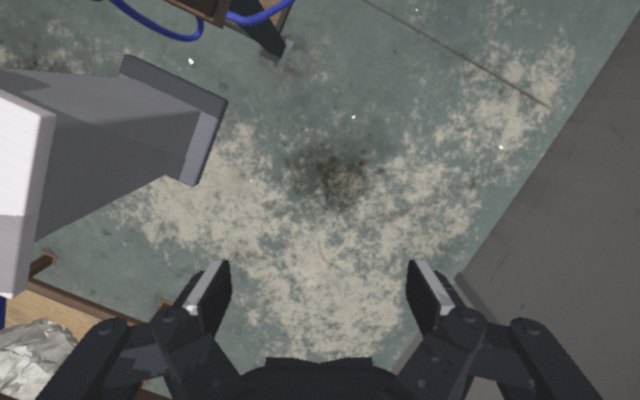

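The scene view shows one head at about (360,205), and another at about (282,240) half hidden by white things. I'll enlarge both.

```bash
cat > h.py <<'E'
import numpy as np, cv2
from scipy.spatial.transform import Rotation as R
def ray(c,uv,T=None):
    m=c["mtx"];p=np.array([(uv[0]-m[0,2])/m[0,0],(uv[1]-m[1,2])/m[1,1]])
    q=cv2.undistortPoints(np.array([[uv]],float),m,np.array([c["k1"],0,0,0.]))[0,0]
    P=c["pose"] if "pose" in c else T@c["T_tool_cam"]
    d=P[:3,:3]@np.array([q[0],q[1],1]);return P[:3,3],d
def onz(c,uv,z,T=None):
    o,d=ray(c,uv,T);return o+d*(z-o[2])/d[2]
def tool(s):
    T=np.eye(4);T[:3,:3]=R.from_rotvec(s["ee_rot"]).as_matrix();T[:3,3]=s["ee_pos"];return T
E
python3 - <<'E'
from plant import env,eyes
from h import *
a=cv2.imread("pics/scene0.png")[170:290,230:400];b=cv2.imread("pics/side0.png")[160:300,240:400]
cv2.imwrite("pics/sc1.png",cv2.resize(a,None,fx=4.5,fy=4.5,interpolation=2));cv2.imwrite("pics/si1.png",cv2.resize(b,None,fx=4.2,fy=4.2,interpolation=2))
c=eyes.capture("scene")
for uv in[(368,192),(282,232)]:print(onz(c,uv,75))
c=eyes.capture("side")
for uv in[(349,187),(290,240)]:print(onz(c,uv,75))
E
```

```text
[ 547.24041296 -215.59147381   75.        ]
[604.39701167  43.87014444  75.        ]
[ 551.27336352 -222.00886024   75.        ]
[598.9416077  61.6200438  75.       ]
```

View pics/sc1.png

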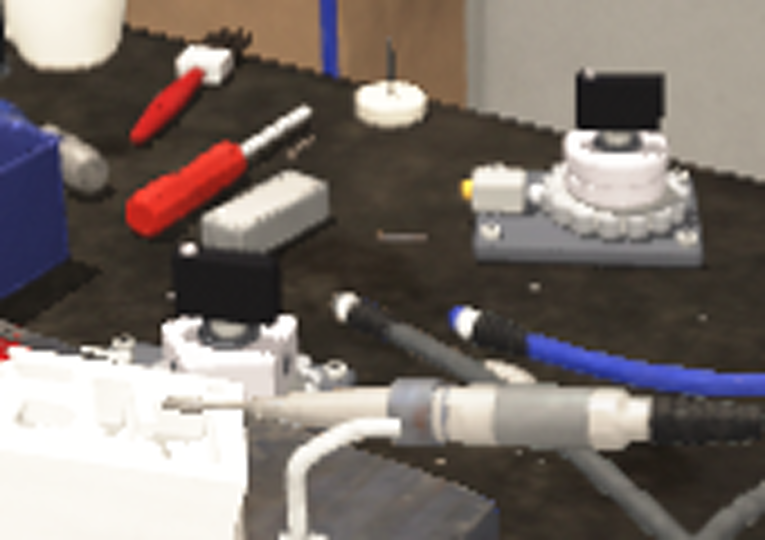

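View pics/si1.png

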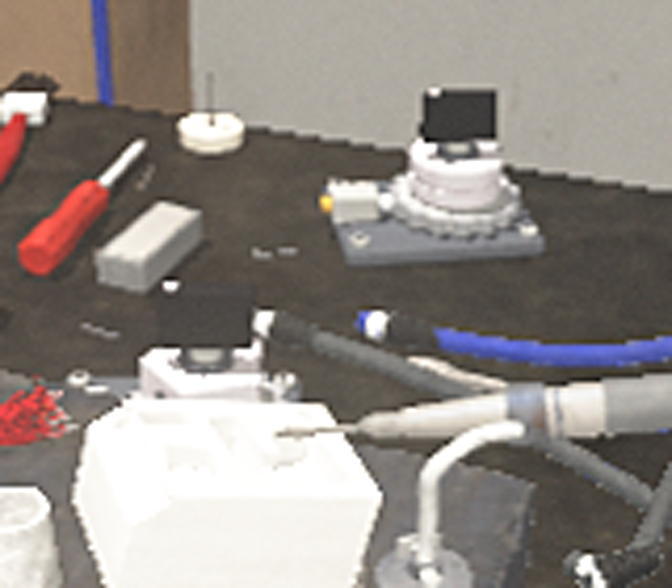

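```bash
python3 - <<'E'
from plant import env,eyes
from h import *
a=eyes.capture("scene");b=eyes.capture("side")
def tri(u,v,n):
    o1,d1=ray(a,u);o2,d2=ray(b,v)
    t=np.linalg.lstsq(np.c_[d1,-d2],o2-o1,rcond=None)[0]
    p,q=o1+t[0]*d1,o2+t[1]*d2;print(n,((p+q)/2).round(0),np.linalg.norm(p-q).round(1))
S=lambda x,y:(230+x/4.5,170+y/4.5);D=lambda x,y:(240+x/4.2,160+y/4.2)
tri(S(227,286),D(206,316),"wing5");tri(S(190,250),D(170,286),"dot5")
tri(S(620,100),D(460,115),"wingR");tri(S(590,73),D(434,92),"dotR")
tri(S(165,403),D(278,434),"tip");tri(S(395,400),D(510,405),"collar");tri(S(640,420),(419,257),"hpend")
tri(S(245,385),D(330,410),"trayBR");tri(S(10,350),D(130,400),"trayBL");tri(S(248,530),D(382,495),"trayFR")
tri(S(500,505),D(532,485),"slabcorner");tri(S(345,305),D(263,322),"hosew")
print(onz(a,S(227,286),74),onz(b,D(206,316),74))
E
```

```text
wing5 [608.  44.  72.] 2.7
dot5 [624.  48.  87.] 3.0
wingR [ 549. -219.   74.] 2.6
dotR [ 564. -213.   89.] 3.3
tip [523. 187. 121.] 2.0
collar [443. 172. 142.] 2.6
hpend [362. 167. 158.] 0.6
trayBR [513. 157. 115.] 1.4
trayBL [572. 207. 137.] 2.9
trayFR [479. 201. 106.] 17.5
slabcorner [442. 103.  59.] 2.5
hosew [615. -55.  11.] 2.0
[604.40324304  48.88752146  74.        ] [607.62548223  44.38173656  74.        ]
```

```bash
python3 - <<'E'
from plant import env,eyes
from h import *
s=env.sense();T=tool(s);print(T.round(3))
t=np.array([560,40,270]);print(T[:3,:3].T@(t-T[:3,3]), s["time_s"])
print(np.degrees(np.arctan2(T[1,0],T[0,0])), np.degrees(s["joint_positions"]))
E
```

```text
[[ 4.33000e-01 -9.01000e-01 -0.00000e+00  2.38128e+02]
 [-9.01000e-01 -4.33000e-01  0.00000e+00 -4.95651e+02]
 [-0.00000e+00 -0.00000e+00 -1.00000e+00  2.03526e+02]
 [ 0.00000e+00  0.00000e+00  0.00000e+00  1.00000e+00]]
[-343.47830873 -522.08075132  -66.31319345] 0.35
-64.34094834759769 [-7.59627036e+01  1.48259611e+01  8.79627722e+01 -8.18337489e-04
  7.72329181e+01 -1.16215736e+01]
```

{"api": "send_rows", "payload": {
  "deltas": [
    [[0,0,-30],[0,0,0]],
    [[-10,-15,-66],[0,0,0]],
    [[-30,-45,-66],[0,0,0]],
    [[-50,-76,-66],[0,0,0]],
    [[-70,-106,-66],[0,0,0]],
    [[-90,-137,-66],[0,0,0]],
    [[-110,-167,-66],[0,0,0]],
    [[-130,-198,-66],[0,0,0]],
    [[-150,-228,-66],[0,0,0]],
    [[-170,-258,-66],[0,0,0]],
    [[-190,-289,-66],[0,0,0]],
    [[-210,-319,-66],[0,0,0]],
    [[-230,-350,-66],[0,0,0]],
    [[-250,-380,-66],[0,0,0]],
    [[-270,-410,-66],[0,0,0]],
    [[-290,-441,-66],[0,0,0]],
    [[-310,-471,-66],[0,0,0]],
    [[-330,-502,-66],[0,0,0]],
    [[-343,-522,-66],[0,0,0]],
    [[-343,-522,-66],[0,0,0]]
  ]
}}

```text
time_s: 2.02
ee_pos: [561.8, 43.7, 269.2]
ee_rot: [-2.661, 1.666, 0.001]
ft_force: [-0.3, -0.5, -0.2]
gripper_width: 85.7
```

```bash
python3 - <<'E'
from plant import env,eyes
from h import *
s=env.sense();c=eyes.capture("wrist");cv2.imwrite("pics/w1.png",c["color"][:,:,::-1])
np.save("T1.npy",tool(s));print(s["time_s"],s["ee_pos"],s["joint_velocities"].round(3))
E
```

```text
2.0167 [561.75099241  43.70899395 269.17178254] [-0.063 -0.032  0.048 -0.046  0.013 -0.064]
```

View pics/w1.png

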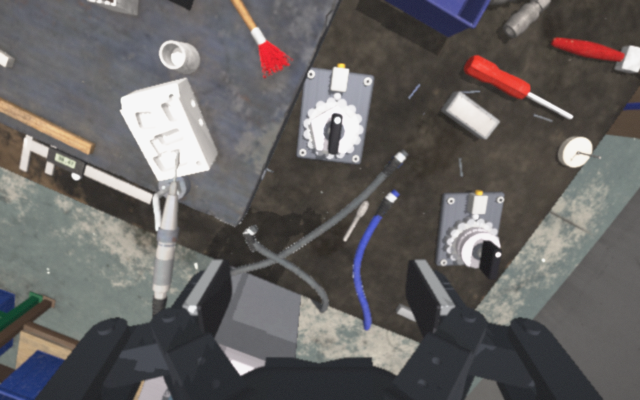

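The wrist view shows the five-sided head at about (336,128), with its wing upright in the picture and the dot at the top (337,118). The round head is at about (475,245), well clear. Next I'll mask the wing.

```bash
python3 - <<'E'
from plant import env,eyes
from h import *
s=env.sense();T=tool(s);c=eyes.capture("wrist");im=c["color"][:,:,::-1].copy();print(s["ee_pos"],s["joint_velocities"].round(3))
x0,y0=295,60;cr=im[y0:175,x0:385];big=cv2.resize(cr,None,fx=5,fy=5,interpolation=cv2.INTER_CUBIC)
m=(im.max(2)<32).astype(np.uint8);m[:100]=0;m[165:]=0;m[:,:320]=0;m[:,355:]=0
cs=cv2.findContours(m,0,2)[0];k=max(cs,key=cv2.contourArea);r=cv2.minAreaRect(k);print(r,cv2.contourArea(k))
cv2.polylines(big,[((k.reshape(-1,1,2)-[x0,y0])*5+2).astype(int)],True,(0,0,255),1)
cv2.imwrite("pics/w2.png",big)
E
```

```text
[560.68484807  41.63387971 269.14281428] [-0.049 -0.024  0.032 -0.023  0.004 -0.023]Traceback (most recent call last):
  File "<stdin>", line 6, in <module>
ValueError: max() iterable argument is empty
```

```bash
python3 - <<'E'
from plant import env,eyes
from h import *
s=env.sense();T=tool(s);c=eyes.capture("wrist");im=c["color"][:,:,::-1].copy();print(s["ee_pos"],s["joint_velocities"].round(3),s["time_s"])
np.save("T2.npy",T);cv2.imwrite("pics/w2raw.png",im)
x0,y0=295,60;cr=im[y0:175,x0:385];big=cv2.resize(cr,None,fx=5,fy=5,interpolation=0)
print(im[135,326:346].max(1),im[125,326:346].max(1))
cv2.imwrite("pics/w2.png",big)
E
```

```text
[560.11672851  40.2516649  269.24543262] [-0.037 -0.017  0.016 -0.007  0.001 -0.005] 2.1167
[ 72  48  51  59  64  69  72  74  71  67  64  97 149 205 243 247 247 247
 247 247] [105  97  64  48  55  63  67  73  75  76  74  68  85 124 153 185 234 247
 247 247]
```

View pics/w2.png

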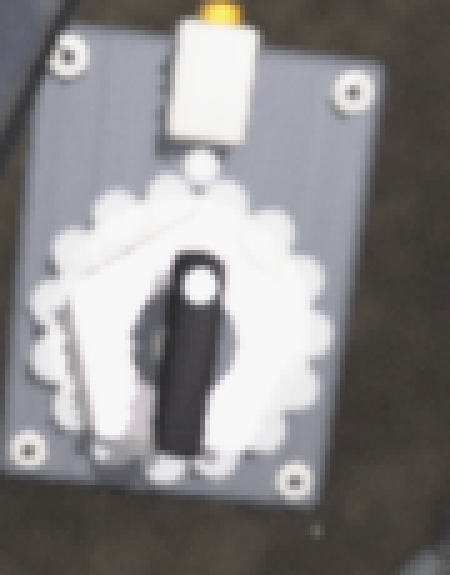

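```bash
python3 - <<'E'
from plant import env,eyes
from h import *
T=np.load("T2.npy");c=eyes.capture("wrist")
P=lambda x,y,z:onz(c,(295+x/5-.4,60+y/5-.4),z,T)
a=P(223,270,90);b=P(206,440,90);d=P(201.5,287,90);top=P(200,251,90)
l1=P(172,262,58);l2=P(157,450,58)
for n,v in dict(a=a,b=b,dot=d,top=top,l1=l1,l2=l2).items():print(n,v.round(1))
w=(a-b)[:2];print("ang",np.degrees(np.arctan2(w[1],w[0])),np.degrees(np.arctan2(*(l1-l2)[1::-1])))
u=w/np.linalg.norm(w);n=np.array([-u[1],u[0]])
print("perp: right",a[:2]@n,b[:2]@n,"left",l1[:2]@n,l2[:2]@n,"dot",d[:2]@n,"along top",top[:2]@u)
ctr=u*(top[:2]@u-23)+n*((a[:2]@n+b[:2]@n)/2+6*np.sign(d[:2]@n-a[:2]@n));print("ctr",ctr)
# sprocket/pentagon centre: screws
S=[P(67,55,14),P(353,92,14),P(295,481,14),P(28,450,14)];print("plate",np.mean(S,0))
E
```

```text
a [628.6  49.7  90. ]
b [593.6  36.2  90. ]
dot [623.3  52.3  90. ]
top [630.  56.  90.]
l1 [624.5  58.9  58. ]
l2 [582.5  42.3  58. ]
ang 21.03552103199525 21.652755974635713
perp: right -179.27333628993094 -179.27333628993094 left -169.1426210690156 -169.62903727634924 dot -174.9322780823274 along top 608.0924567047633
ctr [608.29665402  48.29091703]
plate [621.66532878  51.93861165  14.        ]
```

```bash
python3 - <<'E'
from plant import env
from h import *
s=env.sense();T=tool(s);print(T[:3,:3].T@(np.array([608.5,47.5,150])-T[:3,3]),s["ee_pos"],np.degrees(np.arctan2(T[1,0],T[0,0])),s["time_s"])
E
```

```text
[ 13.34644679 -47.83719271 119.5537409 ] [559.68291911  38.84160624 269.58907326] -64.3623593610626 2.2167
```

{"api": "send_rows", "payload": {
  "deltas": [
    [[3,-12,30],[0,0,0.02]],
    [[6,-24,60],[0,0,0.04]],
    [[10,-36,90],[0,0,0.06]],
    [[13,-48,119],[0,0,0.082]],
    [[13,-48,119],[0,0,0.082]],
    [[13,-48,119],[0,0,0.082]],
    [[13,-48,119],[0,0,0.082]],
    [[13,-48,119],[0,0,0.082]],
    [[13,-48,119],[0,0,0.082]],
    [[13,-48,119],[0,0,0.082]]
  ]
}}

```text
time_s: 3.05
ee_pos: [609.1, 47.6, 152.5]
ee_rot: [-2.587, 1.78, -0.004]
ft_force: [0.4, -0.6, 0.3]
gripper_width: 85.6
```

```bash
python3 - <<'E'
from plant import env,eyes
from h import *
s=env.sense();c=eyes.capture("wrist");cv2.imwrite("pics/w3.png",c["color"][:,:,::-1])
T=tool(s);np.save("T3.npy",T);print(s["time_s"],s["ee_pos"],s["joint_velocities"].round(3),np.degrees(np.arctan2(T[1,0],T[0,0])))
E
```

```text
3.05 [609.06332237  47.60873461 152.53985982] [ 0.003  0.008  0.007  0.    -0.003 -0.   ] -69.06586077753045
```

View pics/w3.png

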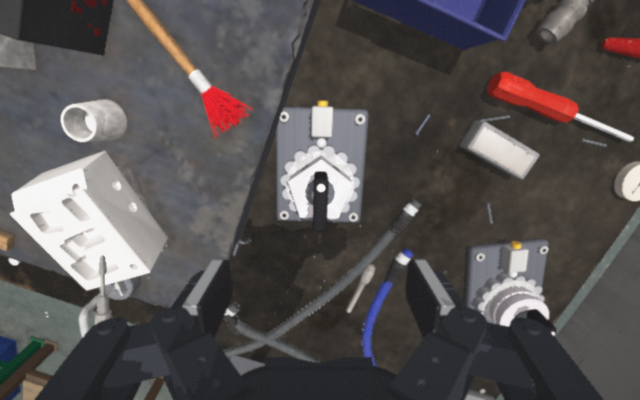

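The view shows the wing upright in the picture at column 321, rows 172–230, midway between the fingers. I'll measure it once more before descending.

```bash
python3 - <<'E'
from plant import env,eyes
from h import *
im=cv2.imread("pics/w3.png");cv2.imwrite("pics/w3c.png",cv2.resize(im[150:250,270:375],None,fx=6,fy=6,interpolation=0))
E
```

```text
(no output)
```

View pics/w3c.png

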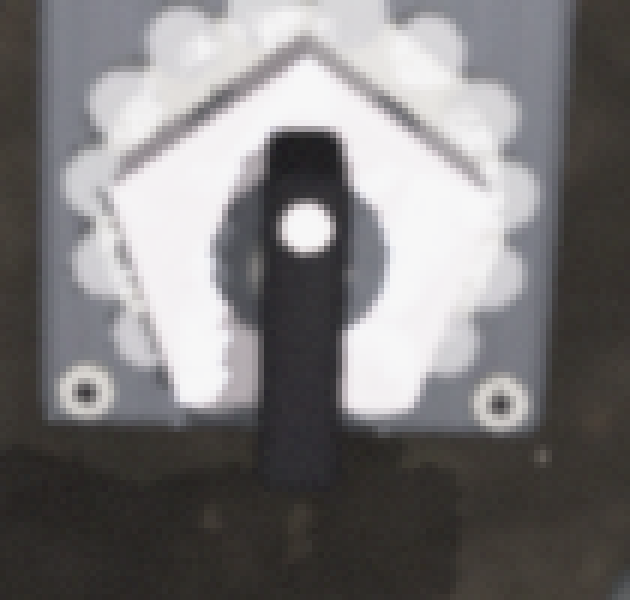

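```bash
python3 - <<'E'
from plant import env,eyes
from h import *
T=np.load("T3.npy");c=eyes.capture("wrist")
P=lambda x,y,z:onz(c,(270+x/6-.4,150+y/6-.4),z,T)[:2]
d=P(306,228,90);e=P(299,487,90);R_=[P(350,210,90),P(338,480,90)];L=[P(264,210,90),P(259,480,90)]
for w in(R_,L,[d,e]):print(np.array(w).round(1).tolist(),np.degrees(np.arctan2(*(w[0]-w[1])[::-1])))
t=np.radians(20.5);u=np.array([np.cos(t),np.sin(t)]);print("ctr",(e+23*u),"dot dist",(d-e)@u)
s=env.sense();print(s["time_s"],T[:3,:3].T[:, :2]@((e+23*u)-T[:2,3]))
E
```

```text
[[627.6, 48.2], [591.4, 35.7]] 19.031962171896907
[[623.6, 58.7], [587.5, 45.8]] 19.619291190702523
[[623.3, 52.7], [588.5, 40.3]] 19.567049643437006
ctr [610.05930047  48.40457463] dot dist 36.93399430336045
3.15 [-0.38745013 -1.21458299  0.00206625]
```

{"api": "send_rows", "payload": {
  "deltas": [
    [[0,0,25],[0,0,0.01]],
    [[0,-1,50],[0,0,0.01]],
    [[0,-1,70],[0,0,0.01]],
    [[0,-1,82],[0,0,0.01]],
    [[0,-1,90],[0,0,0.01]],
    [[0,-1,90],[0,0,0.01]],
    [[0,-1,90],[0,0,0.01]],
    [[0,-1,90],[0,0,0.01]],
    [[0,-1,90],[0,0,0.01]],
    [[0,-1,90],[0,0,0.01]]
  ],
  "hand": 1
}}

```text
time_s: 3.98
ee_pos: [610.6, 48.1, 63.0]
ee_rot: [-2.578, 1.793, -0.005]
ft_force: [0.3, -0.4, 0.2]
gripper_width: 85.6
```

{"api": "send_rows", "payload": {
  "deltas": [
    [[0,0,0],[0,0,0]],
    [[0,0,0],[0,0,0]],
    [[0,0,0],[0,0,0]],
    [[0,0,0],[0,0,0]],
    [[0,0,0],[0,0,0]],
    [[0,0,0],[0,0,0]],
    [[0,0,0],[0,0,0]],
    [[0,0,0],[0,0,0]],
    [[0,0,0],[0,0,0]],
    [[0,0,0],[0,0,0]],
    [[0,0,0],[0,0,0]],
    [[0,0,0],[0,0,0]]
  ],
  "hand": 0,
  "grip_force": 40
}}

```text
time_s: 4.98
ee_pos: [610.6, 48.1, 63.0]
ee_rot: [-2.578, 1.793, -0.005]
ft_force: [0.4, 0.1, -0.3]
gripper_width: -0.1
```

```bash
python3 - <<'E'
from plant import env,eyes
from h import *
s=env.sense();c=eyes.capture("wrist");cv2.imwrite("pics/w4.png",c["color"][:,:,::-1])
T=tool(s);print(s,np.degrees(np.arctan2(T[1,0],T[0,0])))
E
```

```text
{'time_s': 4.9833, 'joint_positions': array([-1.03247022e-01,  4.87749842e-01,  1.56007714e+00, -2.02809247e-04,
        1.09046204e+00,  1.11206739e+00]), 'joint_velocities': array([-0.00142159,  0.00155349, -0.00044453, -0.0005302 ,  0.00074878,
        0.0002092 ]), 'joint_efforts': array([-7.81057061e-04, -5.37904322e+01, -2.53896832e+01, -9.26946814e-04,
       -1.84792379e-02,  1.76799921e-05]), 'ee_pos': array([610.61957822,  48.05452775,  62.95693934]), 'ee_rot': array([-2.57810894,  1.79273457, -0.00467757]), 'ft_force': array([ 0.43576931,  0.12905631, -0.25590429]), 'wrist_torque': array([ 0.00674875,  0.03561418, -0.00187549]), 'gripper_width': -0.08341209403225289} -69.62716854931465
```

View pics/w4.png

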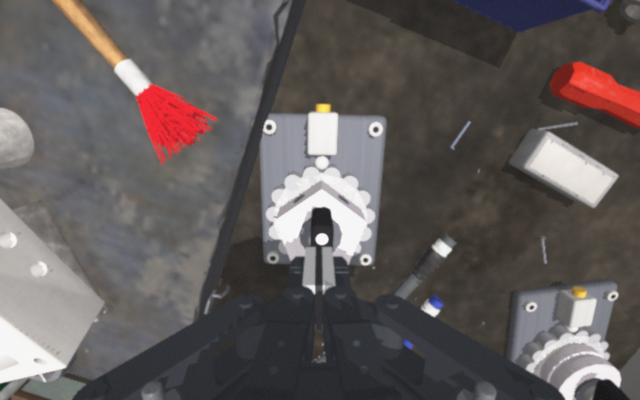

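The gripper shut to 0, so it has missed the wing. I'll look closely from all cameras.

```bash
python3 - <<'E'
from plant import env,eyes
from h import *
im=cv2.imread("pics/w4.png");cv2.imwrite("pics/w4c.png",cv2.resize(im[160:300,250:395],None,fx=4.2,fy=4.2,interpolation=2))
a=eyes.capture("scene")["color"][:,:,::-1];b=eyes.capture("side")["color"][:,:,::-1]
cv2.imwrite("pics/x4.png",np.hstack([cv2.resize(a[130:290,210:340],None,fx=3,fy=3,interpolation=2),cv2.resize(b[130:290,220:350],None,fx=3,fy=3,interpolation=2)]))
E
```

```text
(no output)
```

View pics/w4c.png

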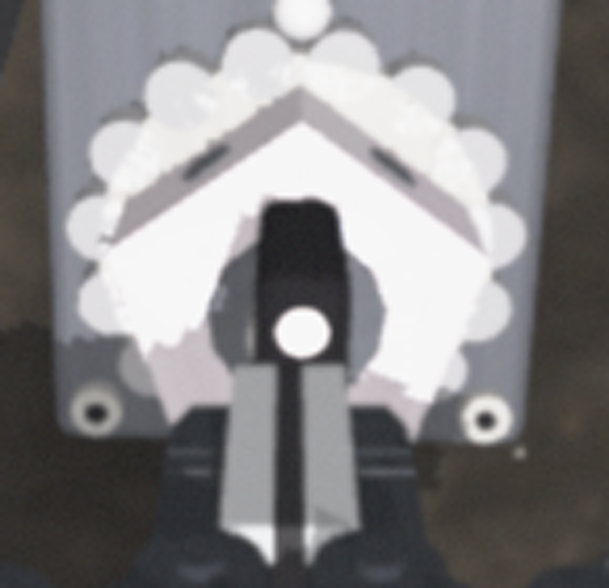

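View pics/x4.png

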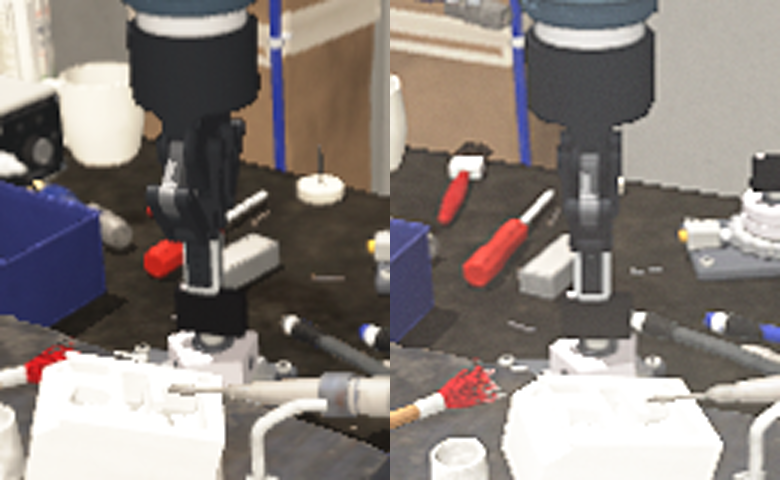

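```bash
python3 - <<'E'
from plant import env,eyes
from h import *
a=eyes.capture("scene");b=eyes.capture("side");s=env.sense()
def proj(c,p,T=None):
    P=c["pose"] if "pose" in c else T@c["T_tool_cam"]
    q=np.linalg.inv(P)@np.r_[p,1];return cv2.projectPoints(q[:3].reshape(1,1,3),np.zeros(3),np.zeros(3),c["mtx"],np.array([c["k1"],0,0,0.]))[0].ravel()
t=s["ee_pos"]
w=eyes.capture("wrist");T=tool(s)
for z in(63,82,90,100):
    p=[t[0],t[1],z];print(z,proj(a,p),((proj(a,p)-[210,130])*3).round(),((proj(b,p)-[220,130])*3+[390,0]).round(), ((proj(w,p,T)-[250,160])*4.2).round())
def tri(u,v,n):
    o1,d1=ray(a,u);o2,d2=ray(b,v)
    k=np.linalg.lstsq(np.c_[d1,-d2],o2-o1,rcond=None)[0]
    p,q=o1+k[0]*d1,o2+k[1]*d2;print(n,((p+q)/2).round(0),np.linalg.norm(p-q).round(1))
S=lambda x,y:(210+x/3,130+y/3);D=lambda x,y:(220+(x-390)/3,130+y/3)
tri(S(200,291),D(590,298),"tip");tri(S(211,310),D(600,318),"wing")
tri(S(211,333),D(600,337),"wingbot")
E
```

```text
63 [278.36664698 237.50954377] [205. 323.] [591. 332.] [298. 336.]
82 [277.89842506 228.86772544] [204. 297.] [591. 307.] [299. 399.]
90 [277.69938458 225.17184079] [203. 286.] [590. 296.] [300. 430.]
100 [277.44901174 220.50364832] [202. 272.] [590. 283.] [301. 472.]
tip [609.  53.  90.] 2.5
wing [603.  50.  76.] 0.9
wingbot [603.  52.  61.] 3.1
```

All cameras agree that the shut fingertips are at about z = 90, just above the wing top, although the reported TCP z is 63. The real tips therefore sit about 26 mm behind the reported TCP. The wrist view also has the finger gap about 1.5 mm left of the wing's midline. I'll open, shift and descend 25 mm in steps, watching the force.

{"api": "send_rows", "payload": {
  "deltas": [
    [[0,0,0],[0,0,0]],
    [[0,0,0],[0,0,0]],
    [[0,0,0],[0,0,0]],
    [[0,0,0],[0,0,0]],
    [[0,0,0],[0,0,0]],
    [[0,0,0],[0,0,0]],
    [[0,0,0],[0,0,0]],
    [[0,0,0],[0,0,0]],
    [[0,0,0],[0,0,0]],
    [[0,0,0],[0,0,0]]
  ],
  "hand": 1
}}

```text
time_s: 6.12
ee_pos: [610.6, 48.0, 63.0]
ee_rot: [-2.578, 1.793, -0.005]
ft_force: [-0.0, -1.1, -1.0]
gripper_width: 85.6
```

{"api": "send_rows", "payload": {
  "deltas": [
    [[1.5,0,4],[0,0,0]],
    [[1.5,0,8],[0,0,0]],
    [[1.5,0,12],[0,0,0]],
    [[1.5,0,15],[0,0,0]],
    [[1.5,0,15],[0,0,0]],
    [[1.5,0,15],[0,0,0]],
    [[1.5,0,15],[0,0,0]]
  ]
}}

```text
time_s: 6.7
ee_pos: [611.3, 46.6, 48.0]
ee_rot: [-2.578, 1.793, -0.005]
ft_force: [0.0, -0.7, 0.4]
gripper_width: 85.5
```

```bash
python3 - <<'E'
from plant import env,eyes
from h import *
c=eyes.capture("wrist")["color"][:,:,::-1];cv2.imwrite("pics/w5.png",c)
a=eyes.capture("scene")["color"][:,:,::-1];b=eyes.capture("side")["color"][:,:,::-1]
cv2.imwrite("pics/x5.png",np.hstack([cv2.resize(a[130:290,210:340],None,fx=3,fy=3,interpolation=2),cv2.resize(b[130:290,220:350],None,fx=3,fy=3,interpolation=2)]))
E
```

```text
(no output)
```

View pics/x5.png

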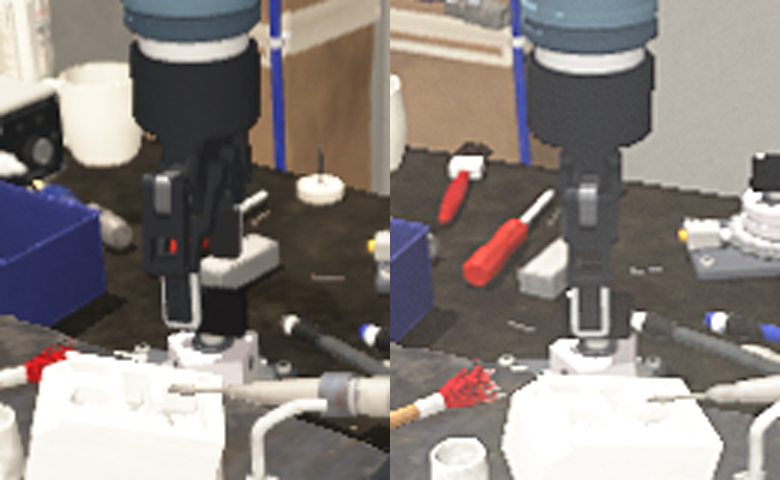

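View pics/w5.png

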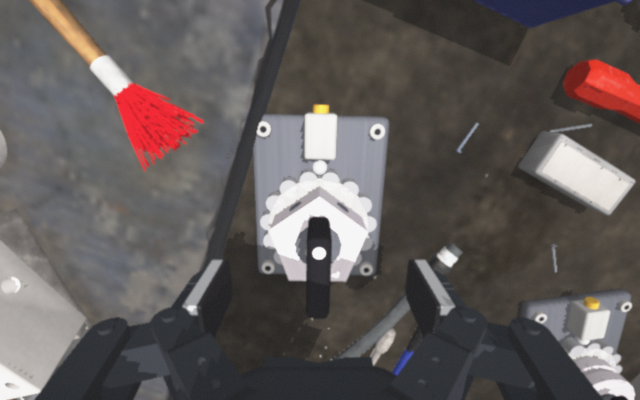

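The fingers now straddle the wing: wing centred at column 318, fingertips at columns about 228 and 412. I'll go down 10 mm more and close.

{"api": "send_rows", "payload": {
  "deltas": [
    [[0,0,4],[0,0,0]],
    [[0,0,8],[0,0,0]],
    [[0,0,10],[0,0,0]],
    [[0,0,10],[0,0,0]],
    [[0,0,10],[0,0,0]],
    [[0,0,10],[0,0,0]]
  ]
}}

```text
time_s: 7.35
ee_pos: [611.5, 46.6, 38.2]
ee_rot: [-2.578, 1.793, -0.005]
ft_force: [-0.7, -0.0, -0.1]
gripper_width: 85.4
```

{"api": "send_rows", "payload": {
  "deltas": [
    [[0,0,0],[0,0,0]],
    [[0,0,0],[0,0,0]],
    [[0,0,0],[0,0,0]],
    [[0,0,0],[0,0,0]],
    [[0,0,0],[0,0,0]],
    [[0,0,0],[0,0,0]],
    [[0,0,0],[0,0,0]],
    [[0,0,0],[0,0,0]],
    [[0,0,0],[0,0,0]],
    [[0,0,0],[0,0,0]],
    [[0,0,0],[0,0,0]],
    [[0,0,0],[0,0,0]]
  ],
  "hand": 0,
  "grip_force": 40
}}

```text
time_s: 8.35
ee_pos: [611.4, 46.9, 38.3]
ee_rot: [-2.578, 1.792, -0.005]
ft_force: [-0.9, 1.8, 3.4]
gripper_width: 11.6
```

```bash
python3 - <<'E'
from plant import env,eyes
from h import *
s=env.sense();T=tool(s);print(s["time_s"],s["joint_positions"],s["ft_force"],s["wrist_torque"],s["gripper_width"],s["ee_pos"],np.degrees(np.arctan2(T[1,0],T[0,0])))
c=eyes.capture("wrist")["color"][:,:,::-1];cv2.imwrite("pics/w6.png",c[140:320,230:410].repeat(3,0).repeat(3,1))
a=eyes.capture("scene")["color"][:,:,::-1];b=eyes.capture("side")["color"][:,:,::-1]
cv2.imwrite("pics/x6.png",np.hstack([cv2.resize(a[130:290,210:340],None,fx=3,fy=3,interpolation=2),cv2.resize(b[130:290,220:350],None,fx=3,fy=3,interpolation=2)]))
E
```

```text
8.35 [-1.05209442e-01  5.16436194e-01  1.58153058e+00  1.48059158e-04
  1.03997189e+00  1.10983082e+00] [-0.86779017  1.76311496  3.4101156 ] [ 0.45234858  0.30062622 -0.00195186] 11.553345210952168 [611.37090393  46.90471151  38.31557805] -69.62110419935895
```

View pics/x6.png

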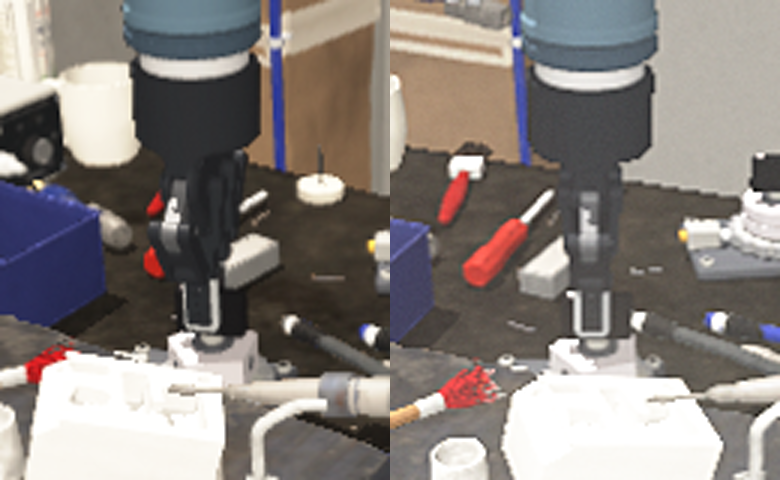

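View pics/w6.png

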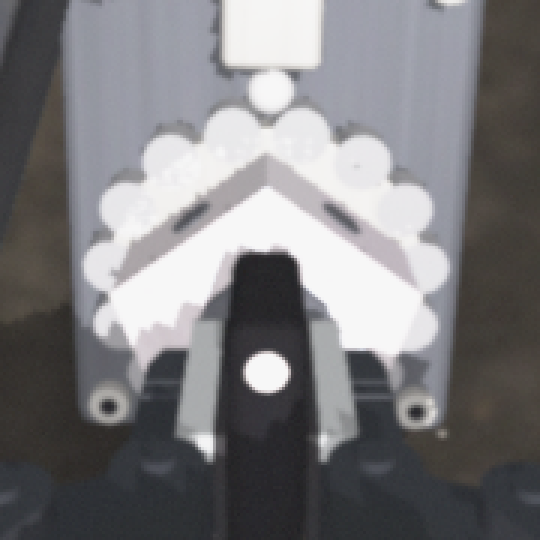

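Gripped (11.6 mm). In the scene and side views the pads look a few mm off the head axis, towards the dot. I'll measure that before turning.

```bash
python3 - <<'E'
from plant import env,eyes
from h import *
a=eyes.capture("scene")["color"][:,:,::-1];b=eyes.capture("side")["color"][:,:,::-1]
cv2.imwrite("pics/a7.png",np.hstack([cv2.resize(a[215:265,255:305],None,fx=8,fy=8,interpolation=2),cv2.resize(b[215:265,265:315],None,fx=8,fy=8,interpolation=2)]))
E
```

```text
(no output)
```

View pics/a7.png

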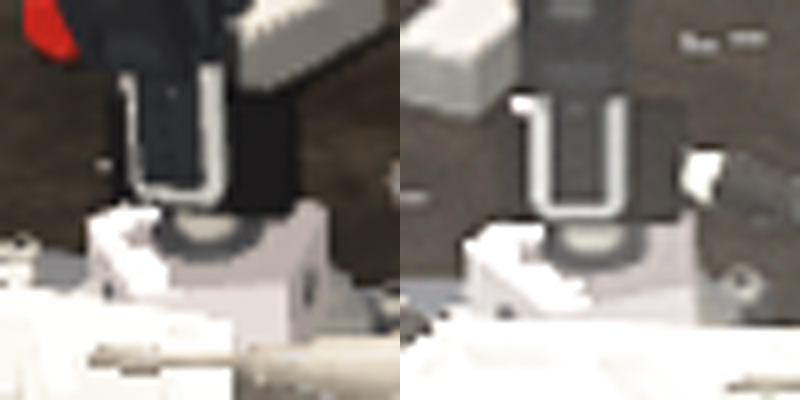

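The side view has the wing spanning columns 513–685 (centre 599, with the washer at about 597) and the pad at 532–627 (centre 579). That puts the pads 5 mm off the axis, towards the dot (tool −y). I'll open part way, shift +5 mm in y and regrip so the turn is concentric.

{"api": "send_rows", "payload": {
  "deltas": [
    [[0,0,0],[0,0,0]],
    [[0,0,0],[0,0,0]],
    [[0,0,0],[0,0,0]],
    [[0,0,0],[0,0,0]],
    [[0,0,0],[0,0,0]],
    [[0,0,0],[0,0,0]],
    [[0,3,0],[0,0,0]],
    [[0,5,0],[0,0,0]],
    [[0,5,0],[0,0,0]],
    [[0,5,0],[0,0,0]],
    [[0,5,0],[0,0,0]]
  ],
  "hand": 0.5
}}

```text
time_s: 9.52
ee_pos: [606.7, 45.1, 38.4]
ee_rot: [-2.578, 1.792, -0.005]
ft_force: [0.2, -0.7, 0.2]
gripper_width: 42.7
```

{"api": "send_rows", "payload": {
  "deltas": [
    [[0,0,0],[0,0,0]],
    [[0,0,0],[0,0,0]],
    [[0,0,0],[0,0,0]],
    [[0,0,0],[0,0,0]],
    [[0,0,0],[0,0,0]],
    [[0,0,0],[0,0,0]],
    [[0,0,0],[0,0,0]],
    [[0,0,0],[0,0,0]],
    [[0,0,0],[0,0,0]]
  ],
  "hand": 0,
  "grip_force": 40
}}

```text
time_s: 10.27
ee_pos: [606.7, 45.2, 38.5]
ee_rot: [-2.578, 1.792, -0.005]
ft_force: [-1.4, 1.9, 4.1]
gripper_width: 11.2
```

```bash
python3 - <<'E'
from plant import env,eyes
from h import *
s=env.sense();T=tool(s);print(s["time_s"],s["joint_positions"],s["ft_force"],s["wrist_torque"],s["gripper_width"],s["ee_pos"],np.degrees(np.arctan2(T[1,0],T[0,0])))
a=eyes.capture("scene")["color"][:,:,::-1];b=eyes.capture("side")["color"][:,:,::-1]
cv2.imwrite("pics/a8.png",np.hstack([cv2.resize(a[215:265,255:305],None,fx=8,fy=8,interpolation=2),cv2.resize(b[215:265,265:315],None,fx=8,fy=8,interpolation=2)]))
E
```

```text
10.2667 [-1.08942823e-01  5.08838985e-01  1.59440067e+00  3.48739179e-04
  1.03439199e+00  1.10609603e+00] [-1.38938629  1.86697483  4.10079877] [ 0.33643324  0.14319339 -0.02849276] 11.223646217308117 [606.74788922  45.21233286  38.52992427] -69.62693417050026
```

View pics/a8.png

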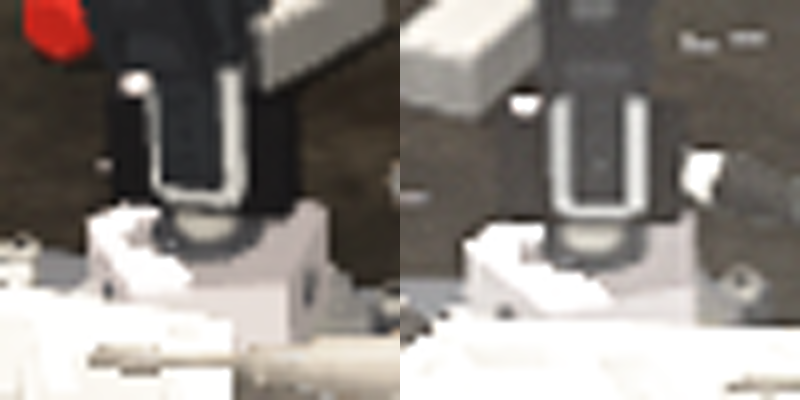

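Now centred (pad 551–648 in the side view, wing centre about 599). Turning +72° about tool z, which is clockwise from above.

{"api": "send_rows", "payload": {
  "deltas": [
    [[0,0,0],[0,0,0.07]],
    [[0,0,0],[0,0,0.14]],
    [[0,0,0],[0,0,0.21]],
    [[0,0,0],[0,0,0.28]],
    [[0,0,0],[0,0,0.35]],
    [[0,0,0],[0,0,0.42]],
    [[0,0,0],[0,0,0.42]],
    [[0,0,0],[0,0,0.42]],
    [[0,0,0],[0,0,0.42]]
  ]
}}

```text
time_s: 11.12
ee_pos: [606.6, 46.0, 38.5]
ee_rot: [-2.149, 2.287, -0.003]
ft_force: [-0.7, 4.9, 3.0]
gripper_width: 11.1
```

```bash
python3 - <<'E'
from plant import env,eyes
from h import *
s=env.sense();T=tool(s);print(s["time_s"],s["joint_positions"],s["ft_force"],s["wrist_torque"],s["gripper_width"],s["ee_pos"],np.degrees(np.arctan2(T[1,0],T[0,0])))
a=eyes.capture("scene")["color"][:,:,::-1];b=eyes.capture("side")["color"][:,:,::-1]
cv2.imwrite("pics/a9.png",np.hstack([cv2.resize(a[215:265,255:305],None,fx=8,fy=8,interpolation=2),cv2.resize(b[215:265,265:315],None,fx=8,fy=8,interpolation=2)]))
E
```

```text
11.1167 [-1.08388346e-01  5.08798849e-01  1.59450982e+00  1.54456214e-03
  1.03455467e+00  1.52409480e+00] [-0.69516466  4.86748669  3.0052595 ] [ 0.82960529  0.19117071 -0.10943218] 11.050421866705705 [606.64041422  45.95251748  38.51713802] -93.57934081913507
```

View pics/a9.png

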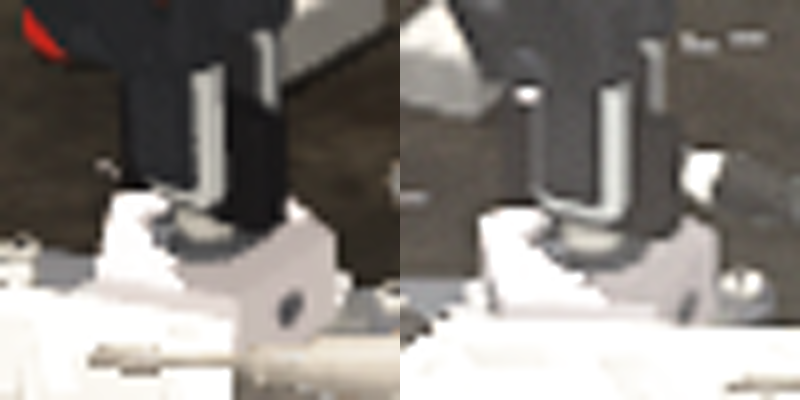

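The head turns with the grip and side forces stay low (about 5 N). Continuing another 48°.

{"api": "send_rows", "payload": {
  "deltas": [
    [[0,0,0],[0,0,0.07]],
    [[0,0,0],[0,0,0.14]],
    [[0,0,0],[0,0,0.21]],
    [[0,0,0],[0,0,0.28]],
    [[0,0,0],[0,0,0.35]],
    [[0,0,0],[0,0,0.42]],
    [[0,0,0],[0,0,0.49]],
    [[0,0,0],[0,0,0.56]],
    [[0,0,0],[0,0,0.63]],
    [[0,0,0],[0,0,0.7]],
    [[0,0,0],[0,0,0.77]],
    [[0,0,0],[0,0,0.84]],
    [[0,0,0],[0,0,0.84]],
    [[0,0,0],[0,0,0.84]],
    [[0,0,0],[0,0,0.84]],
    [[0,0,0],[0,0,0.84]]
  ]
}}

```text
time_s: 12.55
ee_pos: [607.3, 47.3, 38.5]
ee_rot: [-1.031, 2.961, 0.001]
ft_force: [1.9, 8.5, 1.6]
gripper_width: 10.9
```

```bash
python3 - <<'E'
from plant import env,eyes
from h import *
s=env.sense();T=tool(s);print(s["time_s"],s["joint_positions"],s["ft_force"],s["wrist_torque"],s["gripper_width"],s["ee_pos"],np.degrees(np.arctan2(T[1,0],T[0,0])))
c=eyes.capture("wrist")["color"][:,:,::-1];cv2.imwrite("pics/w10.png",c)
a=eyes.capture("scene")["color"][:,:,::-1];b=eyes.capture("side")["color"][:,:,::-1]
cv2.imwrite("pics/a10.png",np.hstack([cv2.resize(a[215:265,255:305],None,fx=8,fy=8,interpolation=2),cv2.resize(b[215:265,265:315],None,fx=8,fy=8,interpolation=2)]))
E
```

```text
12.55 [-0.10726401  0.50908257  1.59397022  0.00375787  1.03356649  2.36223794] [1.9296263  8.51774113 1.61307947] [ 0.98978686 -0.18164702 -0.12378407] 10.914332358945565 [607.33911205  47.28361129  38.5330589 ] -141.60156813553374
```

View pics/w10.png

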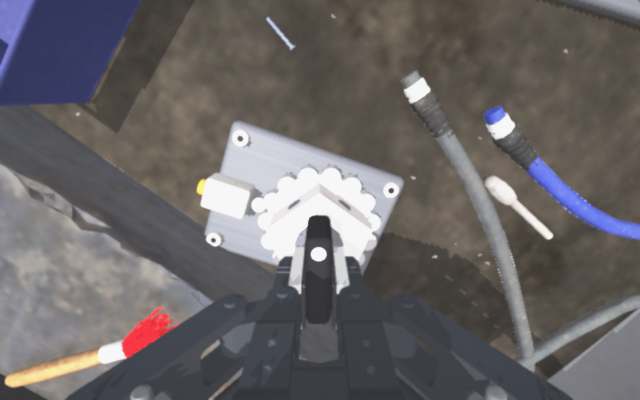

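View pics/a10.png

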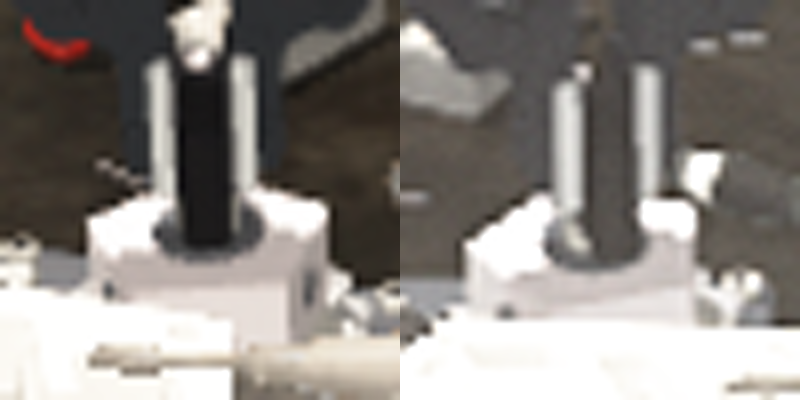

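The core now shows the same flats as at the start, the wing is aligned with the fingers, and the turn reads 71.97°. Releasing, then rising.

{"api": "send_rows", "payload": {
  "deltas": [
    [[0,0,0],[0,0,0]],
    [[0,0,0],[0,0,0]],
    [[0,0,0],[0,0,0]],
    [[0,0,0],[0,0,0]],
    [[0,0,0],[0,0,0]],
    [[0,0,0],[0,0,0]],
    [[0,0,0],[0,0,0]],
    [[0,0,0],[0,0,0]],
    [[0,0,0],[0,0,0]],
    [[0,0,0],[0,0,0]]
  ],
  "hand": 0.7
}}

```text
time_s: 13.53
ee_pos: [607.4, 47.2, 38.6]
ee_rot: [-1.031, 2.961, 0.001]
ft_force: [-0.5, 0.7, 0.9]
gripper_width: 59.7
```

{"api": "send_rows", "payload": {
  "deltas": [
    [[0,0,-10],[0,0,0]],
    [[0,0,-25],[0,0,0]],
    [[0,0,-45],[0,0,0]],
    [[0,0,-70],[0,0,0]],
    [[0,0,-95],[0,0,0]],
    [[0,0,-120],[0,0,0]],
    [[0,0,-145],[0,0,0]],
    [[0,0,-170],[0,0,0]],
    [[0,0,-190],[0,0,0]],
    [[0,0,-200],[0,0,0]],
    [[0,0,-200],[0,0,0]],
    [[0,0,-200],[0,0,0]],
    [[0,0,-200],[0,0,0]],
    [[0,0,-200],[0,0,0]]
  ]
}}

```text
time_s: 14.7
ee_pos: [605.3, 46.8, 236.6]
ee_rot: [-1.032, 2.964, 0.003]
ft_force: [0.3, 0.2, 0.0]
gripper_width: 59.9
```

```bash
python3 - <<'E'
from plant import env,eyes
from h import *
s=env.sense();T=tool(s);print(s["time_s"],s["ft_force"],s["gripper_width"],s["ee_pos"],np.degrees(np.arctan2(T[1,0],T[0,0])))
np.save("T11.npy",T);c=eyes.capture("wrist")["color"][:,:,::-1];cv2.imwrite("pics/w11.png",c)
a=eyes.capture("scene")["color"][:,:,::-1]
cv2.imwrite("pics/a11.png",cv2.resize(a[170:290,230:400],None,fx=4.5,fy=4.5,interpolation=2))
E
```

```text
14.7 [0.28967754 0.19510648 0.04202236] 59.913772240281624 [605.32387163  46.82008914 236.6057603 ] -141.59694226931757
```

View pics/w11.png

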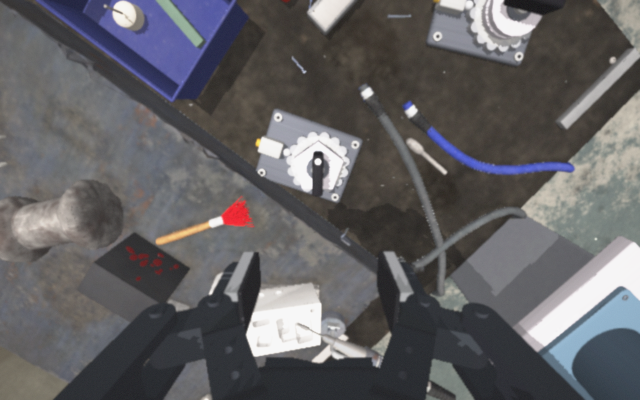

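View pics/a11.png

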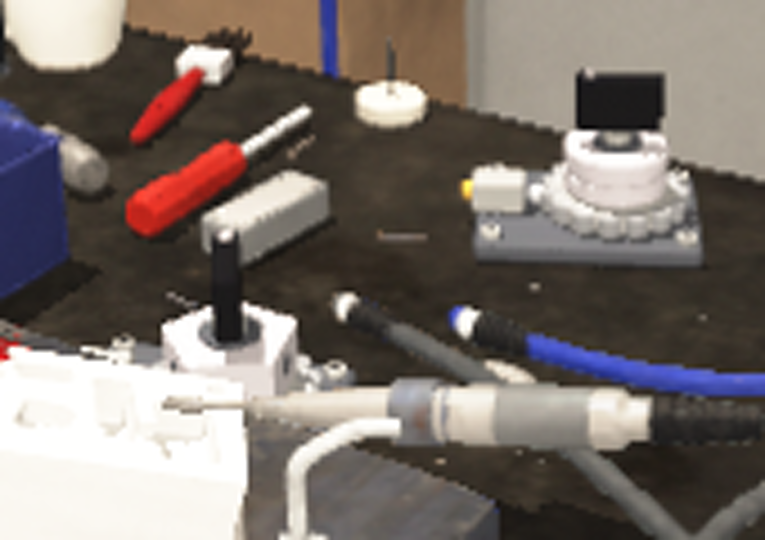

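The wing stands upright in the wrist view, in line with the tool after its 72° turn, and the core's flats match the start picture. The round head looks unchanged and the arm is clear, so I'm handing in.

```bash
python3 - <<'E'
from plant import env
print(env.sense()["joint_velocities"].round(3));print(env.close_job())
E
```

```text
[-0.001 -0.002 -0.008  0.001  0.001  0.001]
the job is handed in; nothing more can be done
None
```

I turned the five-sided core's wing 72° clockwise (three clicks), let go, rose about 200 mm clear and handed in at about 14.8 s.

- **Final checks:** The tool turned from −69.6° to −141.6°. After release, the wing lined up with the tool in the wrist view, and the core's flats matched the start picture. The round head looked the same as at the start. The force on the tool read about 0 N and the arm was at rest. I saw no sign of a failed condition, but the hand-in gives no verdict.
- **First grasp missed:** The fingers shut to 0 above the wing. The cameras put the real fingertips about 26 mm behind the reported TCP, which disagrees with the given tool data. I corrected the height from the pictures.
- **Grip off centre:** The next grasp held the wing about 5 mm off the axis, so I let go and regripped on centre before turning. The measured force on the tool stayed under about 10 N in the readings I took while gripping and turning.

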